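# Feel out and pour the grinding balls

## Robot

A 7-joint arm with a two-finger parallel gripper is mounted at the origin on the work surface. World frame = base frame: x ahead of the robot, y to its left, z up, the work surface at z = 0. Lengths are in m, angles in rad, forces in N, time in s.
With the tool pointing down it reaches from about 0.4 to 0.85 m from the base axis. Payload 10.4 kg.
Tool frame: the origin (TCP) lies between the finger pads; the fingertips stand 25 mm ahead of it and the grasp point (between the pads) lies 6 mm ahead of it; x points along the fingers, y is the direction in which the jaws open and shut, and the axes are right-handed (so a half turn about x gives the same grasp; the last joint's range is limited). The gripper opens to 87 mm and grips with 3 to 60 N. Pads are 19 mm wide; open, the fingers measure 117 mm over their backs; the gripper's body (75 mm by 190 mm) begins 51 mm behind the grasp point.
Start: joints at [-1.244, 0.332, -0.065, 1.46, 0.022, 1.35, -0.088], TCP at [0.214, 0.587, 0.248] pointing down, gripper open.
Joint ranges: [-2.6, 2.6], [-0.5, 2.12], [-1.47, 1.34], [0.16, 2.42], [-1.27, 4.41], [0.06, 2.06], [-2.6, 2.6]. Speed limits (rad/s): [2.22, 2.22, 2.79, 2.79, 3.14, 3.14, 3.14].

## Interface

Orientations are given as a unit quaternion [x, y, z, w].
In Python, from bench import r gives the robot as it stands.
- The arm moves only by the shell command python3 -m pendant 'ROWS' [FORCE]. ROWS is JSON, a list of rows, each an object with "translation": the shift along the world's x, y, z in cm, a list of three; "angular": the turn, a rotation vector about the world's x, y, z in degrees, a list of three; "hand": the opening, from -1 (shut) to 1 (fully open). In form: [{"translation": [dx, dy, dz], "angular": [wx, wy, wz], "hand": hand}, ...]. A call has 1 to 20 rows; each row shifts and turns the commanded pose from where the row before left it; what a row does not reach is not made up. A row lasts 1/10 s, in which the tool goes at most 50 mm and 8.59 degrees, less where a joint would pass 70% of its speed; a pose out of reach is approached as far as the arm can. A call is refused whole if a number of a shift passes 5 or a number of a turn 8.59, either way. A call with a gripper value outside its range is refused whole. The fingers move at their own pace and stop on an object; FORCE is the grip in N (left out, the last holds). Time passes only in rows, so rows that do not move let the fingers close. It gives the time, the measured TCP pose, the force and the opening at its end, in the units of the state.
- r.read_state(): the state, without advancing time (a new reading comes with each control period).
- r.camera(name): name is "side" or "top"; returns the picture (384x512x3 uint8, red, green, blue); there is no depth.
- r.camera_info(name): a dict with "fx", "fy", "cx", "cy" (pixels), "rvec" (rotation vector, rad) and "tvec" (3), from world to camera coordinates, as OpenCV has them. Camera axes: x right, y down, z forward; pixel columns grow to the right and rows downward; lengths in m; the calibration is good to about 2 mm. A picture is of the moment at which its call begins. camera_info takes no time and is no camera call.
- r.close_job(): hands the job in, once; it reports no verdict.
Trained networks look in the newest picture that a camera, given by its name, has taken for a name from the list of things; names that differ only in an ending like _2 or _b are one class to them, and where a whole thing is asked for, a point or a joint stands for the part that bears it (a point fixed in the world has none). Each returns a list of dicts, best first, with "confidence" (0 to 1); they miss things now and then, are a little off and sometimes report something else, mostly with a low value. They report only what shows in the picture. A call takes as long as a camera call. They do not tell look-alikes from the thing itself.
- r.find_in(camera, name): "point" ([row, column] in pixels, amid what is visible of it).
- r.mark_of(camera, name): "point" ([row, column] in pixels: a listed point, or the origin of a listed thing).
The state is a dict: "time": time; "joint_positions": joint angles; "joint_vel": joint speeds; "joint_torque": joint torques, N m; "ee_pos": TCP position; "eef_rot": TCP orientation; "ft_force": force on the tool from outside, world axes, zero at the start; "torque": the same for the moment, N m; "width": finger opening in m.
Only numpy, scipy, OpenCV 4.12 (cv2) and the standard library are available. Lean on these libraries where they do the work, as an engineer would, in place of code of your own. Each camera call takes 0.05 s, during which the arm holds its last target.

## Task

Lift the blue pouring tin clear of the bench by the rib on its lid and lean it slowly and only a little towards its mouth, until the grinding balls inside roll to the mouth end, and pause there for about a second with nothing falling out. Then pour both balls into the white tray and stand the empty tin upright on the bench again, clear of the tray.

Things in the scene. Friction and masses are not known exactly. Their poses are not given: they have to be found in the camera images.
- blue_tin_centre (a point): Opaque pouring tin, blue lid and rib, loose, 0.25 kg (not its orange twin). Point: its centre, 52.5 mm above its underside. Axes: z up, -x to the mouth, at first roughly towards the robot. 90 mm (x) by 76 (y), lid at 63 mm. Rib to grip across x: 14 mm (x), 56 (y), 63 to 105 mm above the underside, middle at x = +2 mm. Mouth: 70 mm wide slot in the -x end, its lip at x = -44 mm, 32 mm up.
- tray: Plain white plastic tray, open on top, fixed to the bench: 150 mm (its x) by 180 mm (its y), walls 4 mm thick and 45 mm high, inner floor 4 mm above the bench. Origin at the centre of its underside, z up.
- ball1_center (a point): First steel grinding ball, 20 mm across, 33 g, hidden in the blue tin at the start; the point is its centre. In a level tin the balls rest at the back, 30 mm behind its middle, on a floor that falls 6 degrees to the back. Leaned mouth-down by 12 to 22 degrees they roll 30 mm forward, to the foot of a ramp that rises 32 degrees to the lip, and stay in.
- ball2_center (a point): Second steel grinding ball, the same size and also in the blue tin; the point is its centre. With the tin leaned past about 32 degrees the balls begin to leave over the lip; at 50 degrees they run out freely and drop just beyond the lip.
Mind the look-alikes: they are no part of the job. Leave any turquoise look-alike of the part that bears blue_tin_centre alone.

How it is judged:
On the way, in this order (a step that is already met when the one before it is completed fails the run):
1. The blue tin is held clear of the bench, leaned a little, and both balls have rolled to its mouth end and stay inside while it pauses (height (world z) of blue_tin_centre above 0.07 m and angle between blue_tin_centre's own z axis and vertical between 0.1 and 0.5 rad and x of ball1_center in the frame of blue_tin_centre between -0.045 and 0.012 m and x of ball2_center in the frame of blue_tin_centre between -0.045 and 0.012 m and distance between each of ball1_center, ball2_center and blue_tin_centre below 0.065 m), for 0.6 s.
2. Both balls lie in the white tray (x of ball1_center in the frame of tray between -0.075 and 0.075 m and y of ball1_center in the frame of tray between -0.09 and 0.09 m and height (world z) of each of ball1_center, ball2_center below 0.035 m and x of ball2_center in the frame of tray between -0.075 and 0.075 m and y of ball2_center in the frame of tray between -0.09 and 0.09 m), for 0.1 s.
At the end, for the whole second after the job is handed in: Both balls lie in the white tray, below its rim, and the blue tin stands upright (within 10 degrees) on the bench, released, its centre more than 100 mm from the tray's (all of step 2 and angle between blue_tin_centre's own z axis and vertical below 0.17 rad and height (world z) of blue_tin_centre between 0.045 and 0.062 m and horizontal distance between blue_tin_centre and tray above 0.1 m); the robot touches nothing.
It also fails if it takes over 58 s, if anything falls off the work surface, if the arm or the gripper's body presses on something with over 40 N, if the wrist force passes 120 N, or if a joint passes its speed limit or range.

## Working session

There is one attempt and no reset: what is moved stays moved. The work goes in short steps, Python scripts to look and compute and a shell command to move; the robot and the scene stay as the last step left them, time stands still between calls to the robot, and variables do not carry over. Pictures are saved under pics/ and viewed, and the job is handed in when it is done.

```bash
mkdir -p pics; ls; python3 - <<'E'
from bench import r
import cv2,numpy as np
for c in("side","top"):
    im=r.camera(c); cv2.imwrite(f"pics/{c}0.png",im[:,:,::-1]); 
    i=r.camera_info(c); print(c,{k:np.round(v,4).tolist() for k,v in i.items()})
    for n in("blue_tin_centre","tray"):
        for f in("find_in","mark_of"):
            print(n,f,[(np.round(d["point"],1).tolist(),round(d["confidence"],2)) for d in getattr(r,f)(c,n)])
s=r.read_state(); print(s)
E
```

```text
pics
side {'fx': 351.8739, 'fy': 351.8739, 'cx': 254.8378, 'cy': 197.9453, 'rvec': [2.3572, -0.5299, 0.2206], 'tvec': [-0.4028, 0.2263, 0.653]}
blue_tin_centre find_in [([166.8, 173.6], 0.98), ([150.0, 231.5], 0.83)]
blue_tin_centre mark_of [([161.0, 173.5], 0.98), ([142.1, 231.5], 0.7)]
tray find_in [([232.3, 310.2], 0.86)]
tray mark_of [([235.0, 305.5], 0.93)]
top {'fx': 481.8646, 'fy': 481.8646, 'cx': 254.8523, 'cy': 197.1726, 'rvec': [2.1536, -2.1083, 0.1985], 'tvec': [0.0164, 0.4733, 1.0727]}
blue_tin_centre find_in [([188.2, 155.8], 0.89), ([249.3, 156.3], 0.63)]
blue_tin_centre mark_of [([182.0, 156.5], 0.75)]
tray find_in [([169.8, 285.9], 0.97)]
tray mark_of [([169.8, 284.2], 0.62)]
{'time': 0.5, 'joint_positions': array([-1.24361133,  0.33221571, -0.06469009,  1.46017621,  0.02164599,
        1.34989268, -0.08853205]), 'joint_vel': array([-0.00021744, -0.00072554, -0.0015006 , -0.00097357, -0.00045978,
       -0.00037178,  0.00092677]), 'joint_torque': array([ 2.43938484e-04, -6.22552371e+01,  2.51868385e-02, -3.89843059e+01,
       -6.10223785e-02,  3.23453557e-02, -2.00564165e-05]), 'ee_pos': array([0.21418567, 0.58714328, 0.24752927]), 'eef_rot': array([ 0.12304739,  0.69630594, -0.12304743,  0.69633089]), 'ft_force': array([ 1.13012664, -0.80395493, -0.34559846]), 'torque': array([ 0.00134328,  0.00548689, -0.0497927 ]), 'width': 0.08694176862592831}
```

View pics/side0.png

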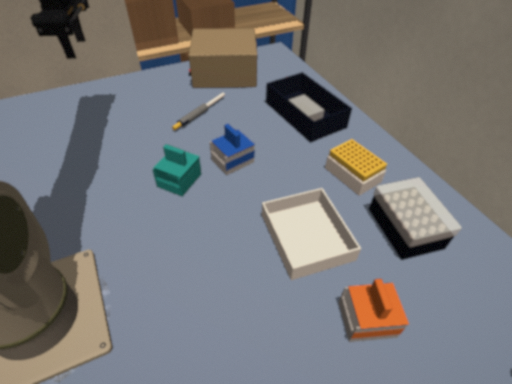

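View pics/top0.png

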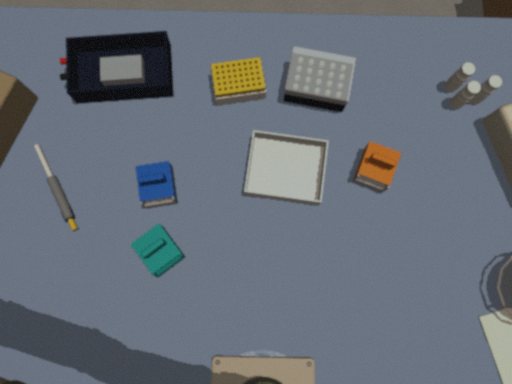

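The side picture shows three tin-like things: turquoise (row 167, col 174), blue (150, 231) and orange (310, 375). In the top picture they are at (249, 156), (185, 155) and (166, 378). The tin with the blue lid and rib fits the description; the turquoise one is the look-alike to leave alone, and the orange one is the twin. I'll confirm this in one crop.

```bash
python3 - <<'E'
import cv2,numpy as np
a=cv2.imread("pics/side0.png")[110:210,140:270]; b=cv2.imread("pics/top0.png")[140:240,110:210]
a=cv2.resize(a,None,fx=3.4,fy=3.4,interpolation=cv2.INTER_CUBIC); b=cv2.resize(b,None,fx=3.4,fy=3.4,interpolation=cv2.INTER_CUBIC)
cv2.imwrite("pics/crop.png",np.hstack([a,b]))
E
```

```text
(no output)
```

View pics/crop.png

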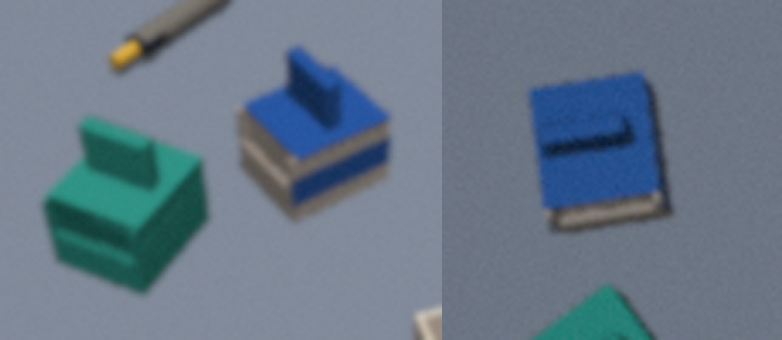

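The crop confirms it: the blue tin has a blue lid and rib, and its grey mouth end faces the robot (bottom of the top view). The turquoise one is a separate tin. Next I'll work out the poses.

```bash
cat > h.py <<'E'
import cv2,numpy as np
from bench import r
def ray(c,rc):
    i=r.camera_info(c);R=cv2.Rodrigues(np.array(i["rvec"],float))[0];t=np.array(i["tvec"],float)
    d=R.T@np.array([(rc[1]-i["cx"])/i["fx"],(rc[0]-i["cy"])/i["fy"],1]);return -R.T@t,d
def onz(c,rc,z):
    o,d=ray(c,rc);return o+d*(z-o[2])/d[2]
def proj(c,P):
    i=r.camera_info(c);K=np.array([[i["fx"],0,i["cx"]],[0,i["fy"],i["cy"]],[0,0,1]])
    return cv2.projectPoints(np.array(P,float).reshape(-1,3),np.array(i["rvec"],float),np.array(i["tvec"],float),K,None)[0].reshape(-1,2)
def tri(a,b):
    (o1,d1),(o2,d2)=ray("side",a),ray("top",b)
    A=np.stack([d1,-d2],1);s=np.linalg.lstsq(A,o2-o1,rcond=None)[0]
    p,q=o1+s[0]*d1,o2+s[1]*d2;return (p+q)/2,np.linalg.norm(p-q)
E
python3 - <<'E'
from h import *
np.set_printoptions(precision=4,suppress=True)
print("tri",tri((142.1,231.5),(182,156.5)), onz("top",(182,156.5),.0525),onz("side",(142.1,231.5),.0525))
cp=lambda x,y:(140+y/3.4,110+(x-442)/3.4)
C=[onz("top",cp(*p),.063)[:2] for p in[(530,90),(643,73),(663,190),(546,208)]]
print("lid corners BL BR FR FL",np.array(C)); 
for a,b in((0,1),(1,2),(2,3),(3,0)): d=C[b]-C[a];print(np.linalg.norm(d),np.degrees(np.arctan2(d[1],d[0])))
print("lip ends", [onz("top",cp(*p),.032) for p in[(553,226),(665,210)]])
print("rib top ends",[onz("top",cp(*p),.105) for p in[(544,132),(628,120)]])
T=[onz("top",p,.045)[:2] for p in[(131,249),(136,328),(203,322),(193,246)]]
print("tray",np.array(T),np.mean(T,0),onz("top",(169.8,284.2),0),onz("side",(235,305.5),0))
for a,b in((0,1),(1,2),(2,3),(3,0)): d=T[b]-T[a];print(np.linalg.norm(d),np.degrees(np.arctan2(d[1],d[0])))
print("turq",onz("top",(249,156),.05), "orange",onz("top",(166,378),.05))
E
```

```text
tri (array([0.4988, 0.2503, 0.0676]), np.float64(0.0009243436636455578)) [0.5015 0.2535 0.0525] [0.5061 0.2679 0.0525]
lid corners BL BR FR FL [[0.5346 0.3006]
 [0.5481 0.2252]
 [0.4681 0.2077]
 [0.4542 0.2848]]
0.07660507979273753 -79.83421349356465
0.08189328650022307 -167.66400989047435
0.07833859234146273 100.20677492285776
0.08190200997740817 11.122593915358271
lip ends [array([0.447 , 0.2865, 0.032 ]), array([0.4598, 0.2107, 0.032 ])]
rib top ends [array([0.4968, 0.2793, 0.105 ]), array([0.506 , 0.2257, 0.105 ])]
tray [[ 0.6312  0.0436]
 [ 0.6232 -0.1436]
 [ 0.4621 -0.1286]
 [ 0.4817  0.0471]] [ 0.5496 -0.0454] [ 0.5496 -0.0437  0.    ] [ 0.5518 -0.0441  0.    ]
0.18727541355742572 -92.4340885259697
0.1617683790164137 174.7132992638607
0.17684438722632526 83.64259546093105
0.14949413100220088 -1.3628995489106082
turq [0.3481 0.2464 0.05  ] orange [ 0.5516 -0.2589  0.05  ]
```

```bash
python3 - <<'E'
from h import *
from scipy.spatial.transform import Rotation as R
s=r.read_state();print(np.round(R.from_quat(s["eef_rot"]).as_matrix(),3))
M=R.from_quat(s["eef_rot"]).as_matrix();y=M[:,1];print(np.degrees(np.arctan2(y[1],y[0])))
print(np.array([.4995,.2545,.20])-s["ee_pos"])
# check model overlay
from numpy import cos,sin
def tin(c,yaw):
    Z=R.from_euler('z',yaw,degrees=True).as_matrix()
    P=[[x,y,z] for z in(0,.063) for x,y in((-.045,-.038),(.045,-.038),(.045,.038),(-.045,.038))]+[[x,y,.105] for x,y in((-.005,-.028),(.009,-.028),(.009,.028),(-.005,.028))]
    return (Z@np.array(P).T).T+[*c,0]
out=[]
for c,(r0,r1,c0,c1) in {"side":(110,210,180,290),"top":(140,240,110,210)}.items():
    im=cv2.resize(cv2.imread(f"pics/{c}0.png")[r0:r1,c0:c1],None,fx=3.6,fy=3.6,interpolation=cv2.INTER_CUBIC)
    p=(proj(c,tin((.4975,.254),10.5))-[c0,r0])*3.6
    for k in(0,4,8): cv2.polylines(im,[p[k:k+4].astype(int)],True,(0,255,255))
    out.append(im)
cv2.imwrite("pics/fit.png",np.hstack(out))
E
```

```text
[[ 0.     0.343  0.939]
 [-0.     0.939 -0.343]
 [-1.     0.     0.   ]]
69.95727827654072
[ 0.28531433 -0.33264328 -0.04752927]
```

View pics/fit.png

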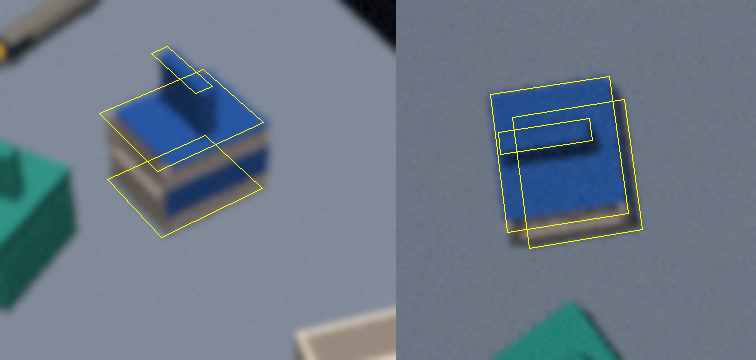

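```bash
python3 -m pendant '[{"translation":[2.4,-2.8,0],"angular":[0,0,-5],"hand":1},{"translation":[2.4,-2.8,0],"angular":[0,0,-5],"hand":1},{"translation":[2.4,-2.8,0],"angular":[0,0,-5],"hand":1},{"translation":[2.4,-2.8,0],"angular":[0,0,-5],"hand":1},{"translation":[2.4,-2.8,0],"angular":[0,0,-5],"hand":1},{"translation":[2.4,-2.8,0],"angular":[0,0,-5],"hand":1},{"translation":[2.4,-2.8,0],"angular":[0,0,-5],"hand":1},{"translation":[2.4,-2.8,0],"angular":[0,0,-5],"hand":1},{"translation":[2.4,-2.8,0],"angular":[0,0,-5],"hand":1},{"translation":[2.4,-2.8,0],"angular":[0,0,-5],"hand":1},{"translation":[2.4,-2.8,0],"angular":[0,0,-5],"hand":1},{"translation":[2.1,-2.4,0],"angular":[0,0,-4.5],"hand":1},{"translation":[0,0,0],"angular":[0,0,0],"hand":0.2},{"translation":[0,0,0],"angular":[0,0,0],"hand":0.2},{"translation":[0,0,0],"angular":[0,0,0],"hand":0.2}]' 20
python3 - <<'E'
from h import *
from scipy.spatial.transform import Rotation as R
s=r.read_state();y=R.from_quat(s["eef_rot"]).as_matrix();print(s["ee_pos"],np.round(y,3),np.degrees(np.arctan2(y[1,1],y[0,1])),s["joint_positions"])
for c in("side","top"):
    im=r.camera(c); cv2.imwrite(f"pics/{c}1.png",im[:,:,::-1])
a=cv2.imread("pics/side1.png")[60:240,130:330];b=cv2.imread("pics/top1.png")[100:280,60:260]
cv2.imwrite("pics/v1.png",cv2.resize(np.hstack([a,b]),(800,360),interpolation=cv2.INTER_CUBIC))
E
```

```text
time: 2.0
ee_pos: [0.4985, 0.2563, 0.2475]
eef_rot: [0.452, 0.544, -0.452, 0.544]
ft_force: [-1.0, 0.6, -0.3]
width: 0.0706
[0.49847426 0.25626623 0.24750587] [[-0.     0.983  0.184]
 [ 0.     0.184 -0.983]
 [-1.    -0.    -0.   ]] 10.584162557775285 [-0.82334713  0.18759463  0.30576092  1.6518969  -0.05865754  1.31113119
 -0.32281997]
```

View pics/v1.png

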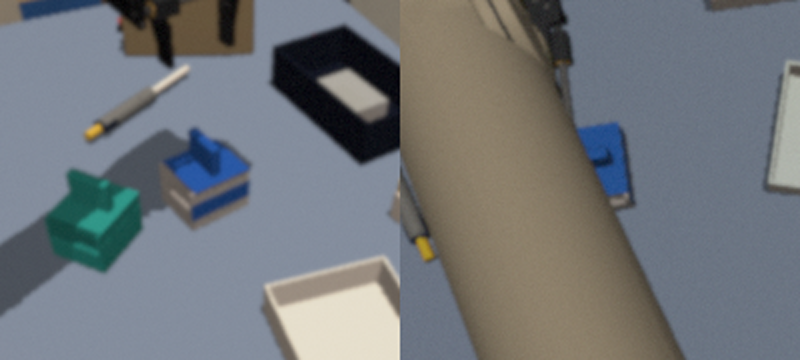

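```bash
python3 -m pendant '[{"translation":[0,0,-3],"angular":[0,0,0],"hand":0.2},{"translation":[0,0,-3],"angular":[0,0,0],"hand":0.2},{"translation":[0,0,-3],"angular":[0,0,0],"hand":0.2},{"translation":[0,0,-1.5],"angular":[0,0,0],"hand":0.2},{"translation":[0,0,0],"angular":[0,0,0],"hand":0.2},{"translation":[0,0,0],"angular":[0,0,0],"hand":0.2}]' 20
python3 - <<'E'
from h import *
s=r.read_state();p=s["ee_pos"]
im=np.ascontiguousarray(r.camera("side")[:,:,::-1])[90:220,160:300]
im=cv2.resize(im,None,fx=5,fy=4.5,interpolation=cv2.INTER_CUBIC)
u=proj("side",[p,p-[0,0,.025],p-[0,0,.0555]])
for q in u: cv2.circle(im,(int((q[0]-160)*5),int((q[1]-90)*4.5)),4,(0,0,255),-1)
cv2.imwrite("pics/v2.png",im)
E
```

```text
time: 2.7
ee_pos: [0.4991, 0.2558, 0.1432]
eef_rot: [0.452, 0.544, -0.452, 0.544]
ft_force: [0.3, -0.7, 0.6]
width: 0.0524
```

View pics/v2.png

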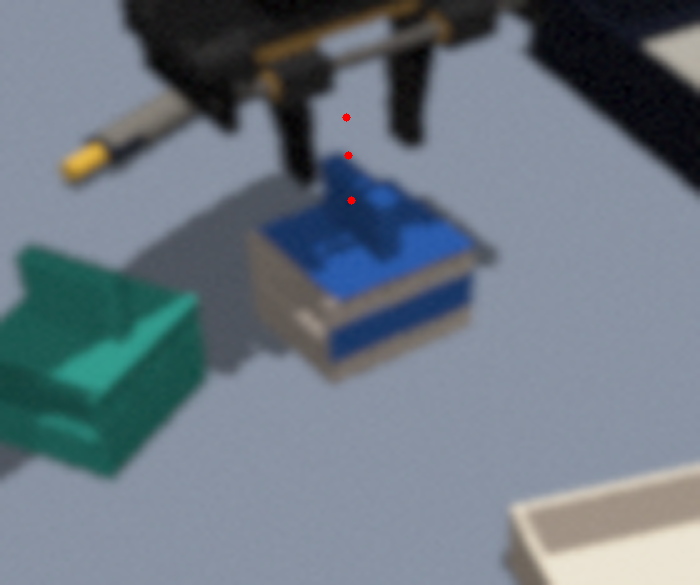

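The side view shows the open fingers straddling the blue rib. The rib sits about 4 mm to the right of the mid-line (tips at about (303,180) and (405,140), rib middle at about (367,180) in the enlarged picture). I'll nudge across, descend and grip.

```bash
python3 -m pendant '[{"translation":[0.3,-0.2,-2],"angular":[0,0,0],"hand":0.2},{"translation":[0,0,-2],"angular":[0,0,0],"hand":0.2},{"translation":[0,0,-0.9],"angular":[0,0,0],"hand":0.2},{"translation":[0,0,0],"angular":[0,0,0],"hand":0.2},{"translation":[0,0,0],"angular":[0,0,0],"hand":-0.3},{"translation":[0,0,0],"angular":[0,0,0],"hand":-0.5},{"translation":[0,0,0],"angular":[0,0,0],"hand":-0.7},{"translation":[0,0,0],"angular":[0,0,0],"hand":-1},{"translation":[0,0,0],"angular":[0,0,0],"hand":-1},{"translation":[0,0,0],"angular":[0,0,0],"hand":-1},{"translation":[0,0,0],"angular":[0,0,0],"hand":-1},{"translation":[0,0,0],"angular":[0,0,0],"hand":-1}]' 40
python3 - <<'E'
from h import *
im=np.ascontiguousarray(r.camera("side")[:,:,::-1])[90:220,160:300]
cv2.imwrite("pics/v3.png",cv2.resize(im,None,fx=5,fy=4.5,interpolation=cv2.INTER_CUBIC))
E
```

```text
time: 3.95
ee_pos: [0.5023, 0.2532, 0.0937]
eef_rot: [0.452, 0.543, -0.452, 0.544]
ft_force: [-0.6, -0.1, 0.8]
width: 0.0136
```

View pics/v3.png

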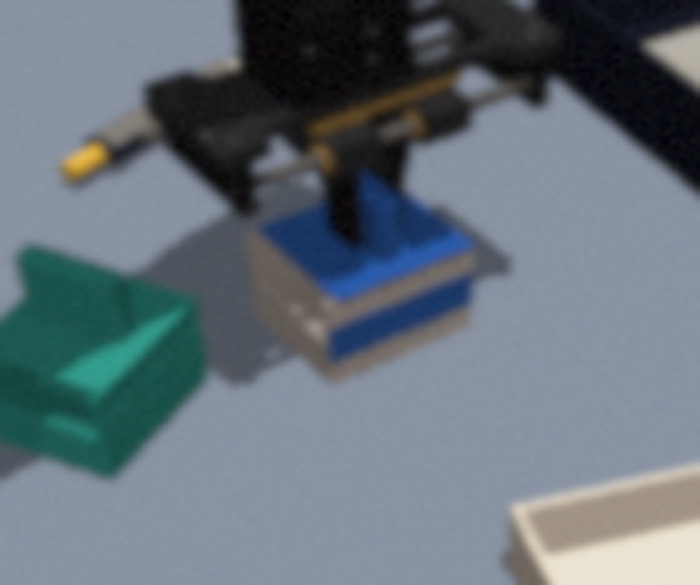

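The rib is gripped (width 13.6 mm) and the tin has not shifted. Next is the lift.

```bash
python3 -m pendant '[{"translation":[0,0,0.5],"angular":[0,0,0],"hand":-1},{"translation":[0,0,1],"angular":[0,0,0],"hand":-1},{"translation":[0,0,1.5],"angular":[0,0,0],"hand":-1},{"translation":[0,0,1.5],"angular":[0,0,0],"hand":-1},{"translation":[0,0,1.5],"angular":[0,0,0],"hand":-1},{"translation":[0,0,1.5],"angular":[0,0,0],"hand":-1},{"translation":[0,0,1.5],"angular":[0,0,0],"hand":-1},{"translation":[0,0,1],"angular":[0,0,0],"hand":-1},{"translation":[0,0,0],"angular":[0,0,0],"hand":-1},{"translation":[0,0,0],"angular":[0,0,0],"hand":-1},{"translation":[0,0,0],"angular":[0,0,0],"hand":-1},{"translation":[0,0,0],"angular":[0,0,0],"hand":-1}]' 40
python3 - <<'E'
from h import *
im=np.ascontiguousarray(r.camera("side")[:,:,::-1])[40:220,140:320]
cv2.imwrite("pics/v4.png",cv2.resize(im,None,fx=3.3,fy=3.3,interpolation=cv2.INTER_CUBIC))
s=r.read_state();print(s["torque"],s["ft_force"])
E
```

```text
time: 5.2
ee_pos: [0.5018, 0.253, 0.1928]
eef_rot: [0.452, 0.544, -0.453, 0.543]
ft_force: [0.3, 0.4, -3.2]
width: 0.0139
[-0.08893107  0.06091043 -0.05698262] [-0.14121698 -0.3742395  -2.56993759]
```

View pics/v4.png

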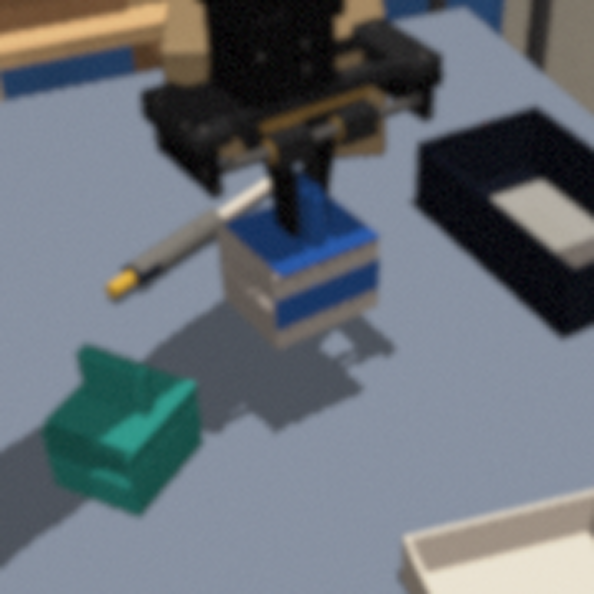

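The tin is lifted and level. Next is a slow lean of 17°, mouth-down, with a pause.

```bash
python3 -m pendant '[{"translation":[0,0,0],"angular":[0.2,-1,0],"hand":-1},{"translation":[0,0,0],"angular":[0.2,-1,0],"hand":-1},{"translation":[0,0,0],"angular":[0.2,-1,0],"hand":-1},{"translation":[0,0,0],"angular":[0.2,-1,0],"hand":-1},{"translation":[0,0,0],"angular":[0.2,-1,0],"hand":-1},{"translation":[0,0,0],"angular":[0.2,-1,0],"hand":-1},{"translation":[0,0,0],"angular":[0.2,-1,0],"hand":-1},{"translation":[0,0,0],"angular":[0.2,-1,0],"hand":-1},{"translation":[0,0,0],"angular":[0.2,-1,0],"hand":-1},{"translation":[0,0,0],"angular":[0.2,-1,0],"hand":-1},{"translation":[0,0,0],"angular":[0.2,-1,0],"hand":-1},{"translation":[0,0,0],"angular":[0.2,-1,0],"hand":-1},{"translation":[0,0,0],"angular":[0.2,-1,0],"hand":-1},{"translation":[0,0,0],"angular":[0.2,-1,0],"hand":-1},{"translation":[0,0,0],"angular":[0.2,-1,0],"hand":-1},{"translation":[0,0,0],"angular":[0.2,-1,0],"hand":-1},{"translation":[0,0,0],"angular":[0.2,-1,0],"hand":-1}]' 40
python3 -m pendant '[{"translation":[0,0,0],"angular":[0,0,0],"hand":-1},{"translation":[0,0,0],"angular":[0,0,0],"hand":-1},{"translation":[0,0,0],"angular":[0,0,0],"hand":-1},{"translation":[0,0,0],"angular":[0,0,0],"hand":-1},{"translation":[0,0,0],"angular":[0,0,0],"hand":-1},{"translation":[0,0,0],"angular":[0,0,0],"hand":-1},{"translation":[0,0,0],"angular":[0,0,0],"hand":-1},{"translation":[0,0,0],"angular":[0,0,0],"hand":-1},{"translation":[0,0,0],"angular":[0,0,0],"hand":-1},{"translation":[0,0,0],"angular":[0,0,0],"hand":-1},{"translation":[0,0,0],"angular":[0,0,0],"hand":-1},{"translation":[0,0,0],"angular":[0,0,0],"hand":-1},{"translation":[0,0,0],"angular":[0,0,0],"hand":-1},{"translation":[0,0,0],"angular":[0,0,0],"hand":-1}]' 40
python3 - <<'E'
from h import *
from scipy.spatial.transform import Rotation as R
im=np.ascontiguousarray(r.camera("side")[:,:,::-1])[40:220,140:320]
cv2.imwrite("pics/v5.png",cv2.resize(im,None,fx=3.3,fy=3.3,interpolation=cv2.INTER_CUBIC))
s=r.read_state();print(s["torque"],s["ft_force"],s["joint_positions"]);M=R.from_quat(s["eef_rot"]).as_matrix();print(np.round(M,3),np.degrees(np.arccos(-M[2,0])))
E
```

```text
time: 6.95
ee_pos: [0.5022, 0.2532, 0.1936]
eef_rot: [0.53, 0.47, -0.364, 0.605]
ft_force: [0.2, 1.0, -4.1]
width: 0.0135
time: 8.35
ee_pos: [0.5022, 0.2532, 0.1936]
eef_rot: [0.53, 0.47, -0.364, 0.604]
ft_force: [0.2, 0.0, -3.1]
width: 0.014
[-0.2032038   0.60095628  0.03529659] [ 0.50455243  0.47138561 -3.19198564] [-0.89085666  0.03355221  0.27790788  1.96167895  0.14584892  0.87487662
 -0.51006252]
[[ 0.292  0.939  0.182]
 [ 0.059  0.173 -0.983]
 [-0.955  0.298 -0.004]] 17.34413410471059
```

View pics/v5.png

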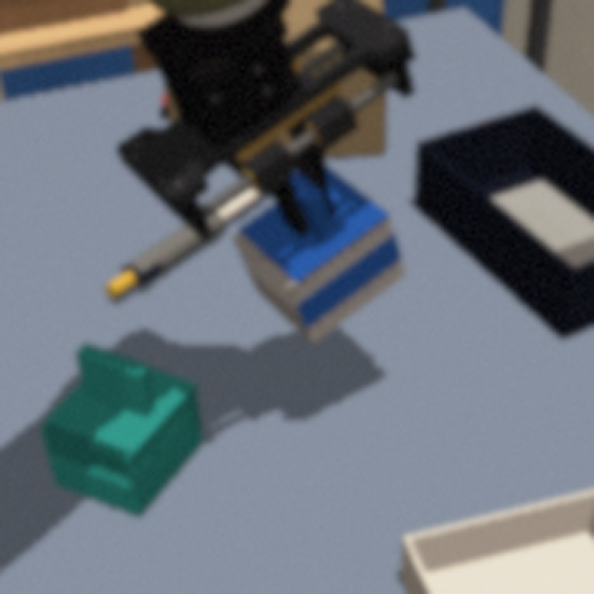

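The tin leans 17.3° and nothing has fallen out; it held for 1.4 s. I'll carry it over the tray at this lean.

```bash
python3 -m pendant '[{"translation":[0.2,-0.7,0],"angular":[0,0,-0.74],"hand":-1},{"translation":[0.2,-1.3,0],"angular":[0,0,-0.74],"hand":-1},{"translation":[0.2,-1.7,0],"angular":[0,0,-0.74],"hand":-1},{"translation":[0.2,-1.7,0],"angular":[0,0,-0.74],"hand":-1},{"translation":[0.2,-1.7,0],"angular":[0,0,-0.74],"hand":-1},{"translation":[0.2,-1.7,0],"angular":[0,0,-0.74],"hand":-1},{"translation":[0.2,-1.7,0],"angular":[0,0,-0.74],"hand":-1},{"translation":[0.2,-1.7,0],"angular":[0,0,-0.74],"hand":-1},{"translation":[0.2,-1.7,0],"angular":[0,0,-0.74],"hand":-1},{"translation":[0.2,-1.7,0],"angular":[0,0,-0.74],"hand":-1},{"translation":[0.2,-1.7,0],"angular":[0,0,-0.74],"hand":-1},{"translation":[0.2,-1.7,0],"angular":[0,0,-0.74],"hand":-1},{"translation":[0.2,-1.7,0],"angular":[0,0,-0.74],"hand":-1},{"translation":[0.2,-1.7,0],"angular":[0,0,-0.74],"hand":-1},{"translation":[0.2,-1.7,0],"angular":[0,0,-0.74],"hand":-1},{"translation":[0.2,-1.7,0],"angular":[0,0,-0.74],"hand":-1},{"translation":[0.2,-1.7,0],"angular":[0,0,-0.74],"hand":-1},{"translation":[0.2,-1.3,0],"angular":[0,0,-0.74],"hand":-1},{"translation":[0.2,-0.7,0],"angular":[0,0,-0.74],"hand":-1},{"translation":[0,0,0],"angular":[0,0,0],"hand":-1}]' 40
python3 - <<'E'
from h import *
from scipy.spatial.transform import Rotation as R
im=np.ascontiguousarray(r.camera("side")[:,:,::-1]);im2=np.ascontiguousarray(r.camera("top")[:,:,::-1])
cv2.imwrite("pics/v6.png",cv2.resize(np.hstack([im[60:330,180:430],im2[60:330,150:400]]),(800,432),interpolation=cv2.INTER_CUBIC))
s=r.read_state();print(s["ee_pos"],s["torque"],s["ft_force"],s["joint_positions"]);M=R.from_quat(s["eef_rot"]).as_matrix();print(np.round(M,3),np.degrees(np.arccos(-M[2,0])))
E
```

```text
time: 10.4
ee_pos: [0.5404, -0.0427, 0.1936]
eef_rot: [0.584, 0.401, -0.436, 0.555]
ft_force: [-0.5, 0.4, -2.8]
width: 0.0137
[ 0.54018082 -0.04130097  0.19343938] [-0.04522769  0.54533007 -0.01238574] [-0.44015838  0.22702456 -2.46932289] [-0.61442111 -0.04688417  0.58839266  2.03086372  0.06241732  0.84882757
 -0.11895721]
[[ 0.297  0.953 -0.062]
 [-0.014 -0.06  -0.998]
 [-0.955  0.298 -0.004]] 17.325498656225253
```

View pics/v6.png

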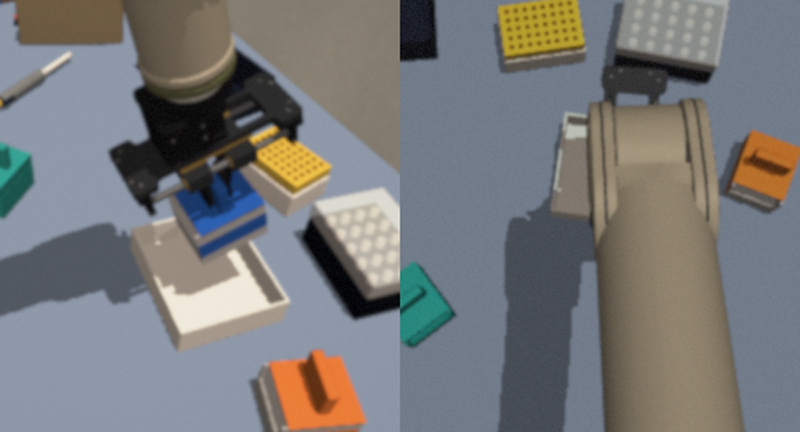

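```bash
python3 -m pendant '[{"translation":[0.1,0,-0.7],"angular":[0,-1,0],"hand":-1},{"translation":[0.1,0,-0.7],"angular":[0,-2,0],"hand":-1},{"translation":[0.1,0,-0.7],"angular":[0,-2,0],"hand":-1},{"translation":[0.1,0,-0.7],"angular":[0,-2,0],"hand":-1},{"translation":[0.1,0,-0.7],"angular":[0,-2,0],"hand":-1},{"translation":[0,0,0],"angular":[0,0,0],"hand":-1},{"translation":[0,0,0],"angular":[0,0,0],"hand":-1}]' 40
python3 - <<'E'
from h import *
s=r.read_state();print(s["joint_positions"])
im=np.ascontiguousarray(r.camera("side")[:,:,::-1])[120:300,220:400]
cv2.imwrite("pics/v7.png",cv2.resize(im,None,fx=3.2,fy=3.2,interpolation=cv2.INTER_CUBIC))
E
```

```text
time: 11.2
ee_pos: [0.5451, -0.0412, 0.1587]
eef_rot: [0.616, 0.358, -0.388, 0.585]
ft_force: [0.2, -0.6, -1.8]
width: 0.014
[-0.60646073 -0.08724999  0.57152502  2.18549601  0.13318152  0.57485179
 -0.18377241]
```

View pics/v7.png

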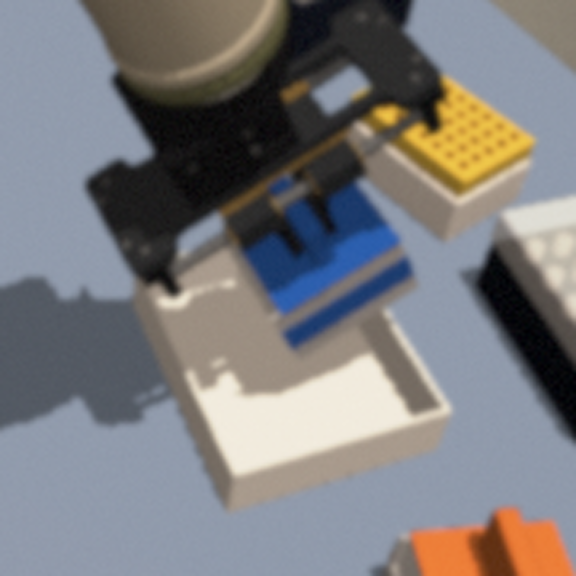

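```bash
python3 -m pendant '[{"translation":[0,0,0],"angular":[0,-3,0],"hand":-1},{"translation":[0,0,0],"angular":[0,-3,0],"hand":-1},{"translation":[0,0,0],"angular":[0,-3,0],"hand":-1},{"translation":[0,0,0],"angular":[0,-3,0],"hand":-1},{"translation":[0,0,0],"angular":[0,-3,0],"hand":-1},{"translation":[0,0,0],"angular":[0,-3,0],"hand":-1},{"translation":[0,0,0],"angular":[0,-3,0],"hand":-1},{"translation":[0,0,0],"angular":[0,-3,0],"hand":-1},{"translation":[0,0,0],"angular":[0,0,0],"hand":-1},{"translation":[0,0,0],"angular":[0,0,0],"hand":-1},{"translation":[0,0,0],"angular":[0,0,0],"hand":-1},{"translation":[0,0,0],"angular":[0,0,0],"hand":-1}]' 40
python3 - <<'E'
from h import *
from scipy.spatial.transform import Rotation as R
s=r.read_state();print(s["joint_positions"],s["ee_pos"]);M=R.from_quat(s["eef_rot"]).as_matrix();print(np.degrees(np.arccos(-M[2,0])))
im=np.ascontiguousarray(r.camera("side")[:,:,::-1])[120:300,220:400]
for n in("ball1_center",): print([(np.round(d["point"],1).tolist(),round(d["confidence"],2)) for d in r.find_in("side",n)])
cv2.imwrite("pics/v8.png",cv2.resize(im,None,fx=3.2,fy=3.2,interpolation=cv2.INTER_CUBIC))
E
```

```text
time: 12.45
ee_pos: [0.5521, -0.0422, 0.166]
eef_rot: [0.674, 0.243, -0.275, 0.641]
ft_force: [-0.4, 0.3, -2.7]
width: 0.0135
[-0.12090032 -0.15205169  0.08037102  2.41441502  0.82259709  0.08646276
 -0.89985649] [ 0.55213494 -0.0421939   0.16602805]
47.024470235407385
[]
```

View pics/v8.png

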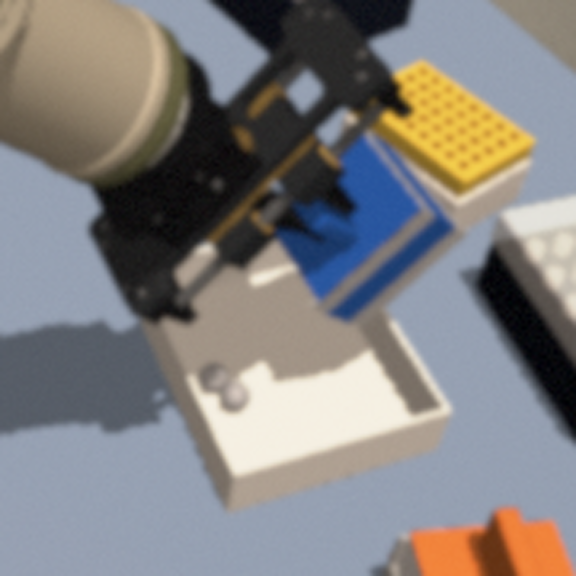

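Both balls lie in the tray, at about (377,213) and (395,236) in the crop. The arm is near the joint 4 and joint 6 limits, so I'll back off upwards and level the tin.

```bash
python3 -m pendant '[{"translation":[0,0,0.3],"angular":[0,2,0],"hand":-1},{"translation":[0,0,0.5],"angular":[0,4,0],"hand":-1},{"translation":[0,0,0.5],"angular":[0,4,0],"hand":-1},{"translation":[0,0,0.5],"angular":[0,4,0],"hand":-1},{"translation":[0,0,0.5],"angular":[0,4,0],"hand":-1},{"translation":[0,0,0.5],"angular":[0,4,0],"hand":-1},{"translation":[0,0,0.5],"angular":[0,4,0],"hand":-1},{"translation":[0,0,0.5],"angular":[0,4,0],"hand":-1},{"translation":[0,0,0.5],"angular":[0,4,0],"hand":-1},{"translation":[0,0,0.5],"angular":[0,4,0],"hand":-1},{"translation":[0,0,0],"angular":[0,4,0],"hand":-1},{"translation":[0,0,0],"angular":[0,4,0],"hand":-1},{"translation":[0,0,0],"angular":[0,0,0],"hand":-1},{"translation":[0,0,0],"angular":[0,0,0],"hand":-1}]' 40
cat > st.py <<'E'
from h import *
from scipy.spatial.transform import Rotation as R
s=r.read_state();M=R.from_quat(s["eef_rot"]).as_matrix();y=M[:,1]
yaw=np.arctan2(y[1],y[0]);Z=np.array([[0,np.cos(yaw),np.sin(yaw)],[0,np.sin(yaw),-np.cos(yaw)],[-1,0,0]])
print(np.round(s["joint_positions"],3),s["ee_pos"],"lean",np.degrees(np.arccos(-M[2,0])),"yaw",np.degrees(yaw),"rotvec to level",np.degrees(R.from_matrix(Z@M.T).as_rotvec()))
E
python3 st.py
```

```text
time: 13.95
ee_pos: [0.5529, -0.0439, 0.2133]
eef_rot: [0.517, 0.468, -0.513, 0.501]
ft_force: [0.3, -1.3, -2.0]
width: 0.0138
[-0.58   0.185  0.631  1.76  -0.086  1.195  0.01 ] [ 0.55293383 -0.04391422  0.21326145] lean 2.730405775900548 yaw -3.413920562534059 rotvec to level [1.73818449 2.1056663  0.03098644]
```

```bash
python3 -m pendant '[{"translation":[-0.2,0.8,0],"angular":[0.9,1,0],"hand":-1},{"translation":[-0.3,1.8,0],"angular":[0.8,1.1,0],"hand":-1},{"translation":[-0.3,1.8,0],"angular":[0,0,1],"hand":-1},{"translation":[-0.3,1.8,0],"angular":[0,0,1],"hand":-1},{"translation":[-0.3,1.8,0],"angular":[0,0,1],"hand":-1},{"translation":[-0.3,1.8,0],"angular":[0,0,1],"hand":-1},{"translation":[-0.3,1.8,0],"angular":[0,0,1],"hand":-1},{"translation":[-0.3,1.8,0],"angular":[0,0,1],"hand":-1},{"translation":[-0.3,1.8,0],"angular":[0,0,1],"hand":-1},{"translation":[-0.3,1.8,0],"angular":[0,0,1],"hand":-1},{"translation":[-0.3,1.8,0],"angular":[0,0,1],"hand":-1},{"translation":[-0.3,1.8,0],"angular":[0,0,1],"hand":-1},{"translation":[-0.3,1.8,0],"angular":[0,0,1],"hand":-1},{"translation":[-0.3,1.8,0],"angular":[0,0,1],"hand":-1},{"translation":[-0.3,1.8,0],"angular":[0,0,1],"hand":-1},{"translation":[-0.3,1.8,0],"angular":[0,0,1],"hand":-1},{"translation":[-0.3,1.3,0],"angular":[0,0,0],"hand":-1},{"translation":[-0.1,0.6,0],"angular":[0,0,0],"hand":-1},{"translation":[0,0,0],"angular":[0,0,0],"hand":-1},{"translation":[0,0,0],"angular":[0,0,0],"hand":-1}]' 40
python3 st.py
python3 - <<'E'
from h import *
im=np.ascontiguousarray(r.camera("side")[:,:,::-1])
cv2.imwrite("pics/v9.png",im)
E
```

```text
time: 15.95
ee_pos: [0.502, 0.2522, 0.2135]
eef_rot: [0.452, 0.544, -0.453, 0.544]
ft_force: [-0.0, -0.7, -2.1]
width: 0.0137
[-0.9    0.219  0.407  1.699 -0.09   1.244 -0.289] [0.5019748  0.25215572 0.21353983] lean 0.08716177329778275 yaw 10.46989288218905 rotvec to level [ 6.85532593e-02 -5.38295956e-02 -3.28861351e-05]
```

View pics/v9.png

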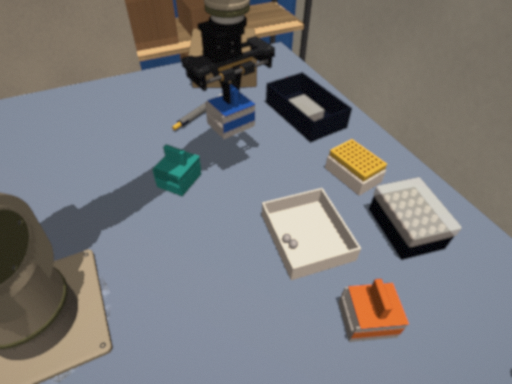

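Both balls are still in the tray at (238,287) and (244,293), and the tin is level above its old spot. I'll lower it, slowly at the end.

```bash
python3 -m pendant '[{"translation":[0,0,-1],"angular":[0,0,0],"hand":-1},{"translation":[0,0,-2],"angular":[0,0,0],"hand":-1},{"translation":[0,0,-2],"angular":[0,0,0],"hand":-1},{"translation":[0,0,-2],"angular":[0,0,0],"hand":-1},{"translation":[0,0,-2],"angular":[0,0,0],"hand":-1},{"translation":[0,0,-1.5],"angular":[0,0,0],"hand":-1},{"translation":[0,0,-0.8],"angular":[0,0,0],"hand":-1},{"translation":[0,0,-0.2],"angular":[0,0,0],"hand":-1},{"translation":[0,0,-0.1],"angular":[0,0,0],"hand":-1},{"translation":[0,0,-0.1],"angular":[0,0,0],"hand":-1},{"translation":[0,0,0],"angular":[0,0,0],"hand":-1},{"translation":[0,0,0],"angular":[0,0,0],"hand":-1}]' 40
python3 st.py
```

```text
time: 17.2
ee_pos: [0.5019, 0.2531, 0.097]
eef_rot: [0.452, 0.544, -0.452, 0.544]
ft_force: [0.1, 0.0, -4.3]
width: 0.0141
[-0.874  0.341  0.386  1.818 -0.149  1.012 -0.245] [0.50191656 0.25314182 0.0970296 ] lean 0.026340606142046353 yaw 10.533306545351932 rotvec to level [ 1.10589346e-02 -2.39066413e-02 -1.44839137e-06]
```

```bash
python3 -m pendant '[{"translation":[0,0,-0.1],"angular":[0,0,0],"hand":-1},{"translation":[0,0,-0.1],"angular":[0,0,0],"hand":-1},{"translation":[0,0,-0.1],"angular":[0,0,0],"hand":-1},{"translation":[0,0,0],"angular":[0,0,0],"hand":-1},{"translation":[0,0,0],"angular":[0,0,0],"hand":-1}]' 40
python3 - <<'E'
from h import *
im=np.ascontiguousarray(r.camera("side")[:,:,::-1])[90:220,160:300]
cv2.imwrite("pics/v10.png",cv2.resize(im,None,fx=5,fy=4.5,interpolation=cv2.INTER_CUBIC))
E
```

```text
time: 17.7
ee_pos: [0.5017, 0.2529, 0.0937]
eef_rot: [0.452, 0.544, -0.452, 0.544]
ft_force: [-1.8, -0.1, 1.8]
width: 0.0137
```

View pics/v10.png

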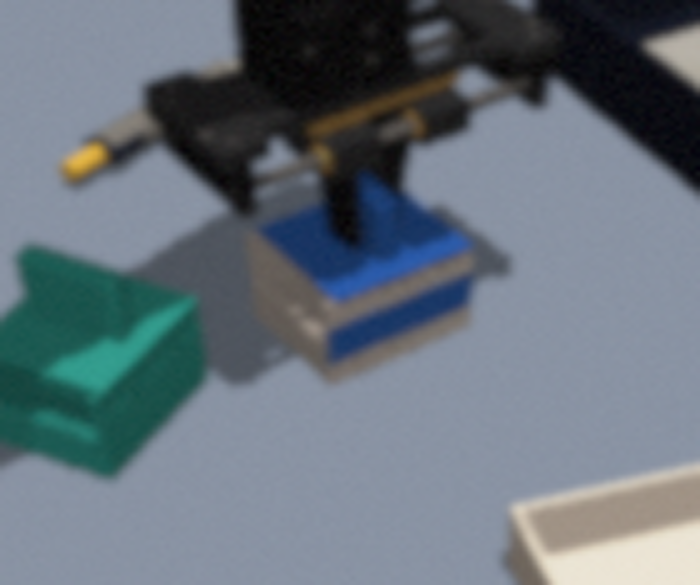

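The tin is on the bench: the picture is the same as at the grasp, and the force now pushes upward. I'll release it and rise.

```bash
python3 -m pendant '[{"translation":[0,0,0],"angular":[0,0,0],"hand":-0.4},{"translation":[0,0,0],"angular":[0,0,0],"hand":0},{"translation":[0,0,0],"angular":[0,0,0],"hand":0.2},{"translation":[0,0,0],"angular":[0,0,0],"hand":0.2},{"translation":[0,0,0],"angular":[0,0,0],"hand":0.2},{"translation":[0,0,1],"angular":[0,0,0],"hand":0.2},{"translation":[0,0,2],"angular":[0,0,0],"hand":0.2},{"translation":[0,0,3],"angular":[0,0,0],"hand":0.2},{"translation":[0,0,3],"angular":[0,0,0],"hand":0.2},{"translation":[0,0,3],"angular":[0,0,0],"hand":0.2},{"translation":[0,0,0],"angular":[0,0,0],"hand":0.2},{"translation":[0,0,0],"angular":[0,0,0],"hand":0.2}]' 40
python3 - <<'E'
from h import *
im=np.ascontiguousarray(r.camera("side")[:,:,::-1])
cv2.imwrite("pics/v11.png",cv2.resize(im[80:290,150:380],None,fx=2.8,fy=2.8,interpolation=cv2.INTER_CUBIC))
for p in((238,287),(244,293)): print(onz("side",p,.014))
E
```

```text
time: 18.95
ee_pos: [0.502, 0.2531, 0.2145]
eef_rot: [0.452, 0.544, -0.452, 0.544]
ft_force: [-0.0, -0.3, -0.9]
width: 0.0519
[ 0.50413858 -0.04201305  0.014     ]
[ 0.50813633 -0.06134575  0.014     ]
```

View pics/v11.png

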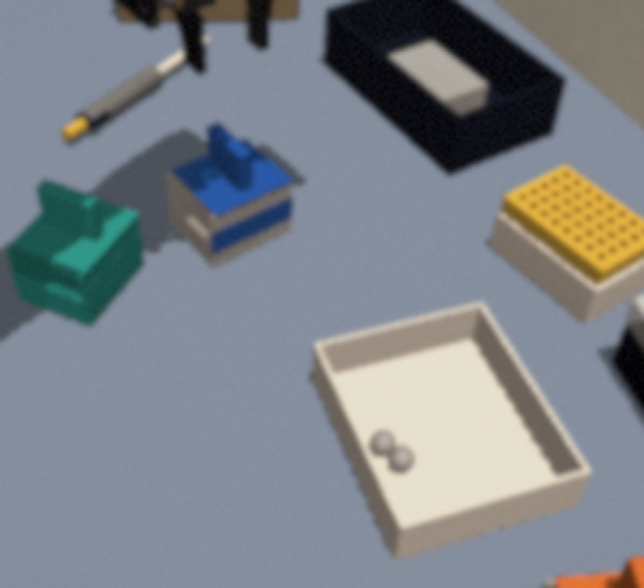

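The blue tin stands upright at about (195,230), released and untouched. Both balls lie at rest in the tray at about (443,382) and (459,401). I'll hand the job in.

```bash
python3 -c "
from bench import r
print(r.close_job())"
```

```text
the job is handed in; nothing more can be done
None
```

The job is done and handed in at about 19 s of the 58 s allowed; the system reports no verdict.

**What I did:** I gripped the blue tin by its rib, lifted it about 10 cm, leaned it 17.3° mouth-down over 1.7 s and held it there for 1.4 s with nothing falling out. I then poured over the tray and stood the tin back on its old spot, which is about 0.3 m from the tray's centre.

**Last checks:**
- **Balls:** the final side picture shows both balls at rest in the tray, at about (0.504, -0.042) and (0.508, -0.061) m. That is roughly 45 mm on the robot side of its centre, within the limits.
- **Tin:** it stands upright and released. The gripper is open and its fingertips are about 8 cm above the rib.
- **Look-alikes:** the turquoise and orange tins were not touched.

**What disagreed or could not be checked:**
- **Pour angle:** the pour stopped at 47° instead of the planned 51°, because joints 4 and 6 were almost at their limits. Both balls had already left the tin by then.
- **Camera fit:** the two cameras disagreed by a few millimetres on where the rib was. I corrected for this before gripping.
- **Balls during the pause:** the tin is opaque, so I could not see that they rolled to the mouth end. The lean was inside the stated 12–22° range, and the wrist moment shifted when the tin was leaned.
- **Ball detector:** it found nothing in the picture right after the pour, so I judged the balls from the pictures myself.

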